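# Seat a tube pack in the reader's locating corner

### The arm

A 6-joint arm with a two-finger parallel gripper is mounted at the origin on the work surface. World frame = base frame: x ahead of the robot, y to its left, z up, the work surface at z = 0. Lengths are in m, angles in rad, forces in N, time in s.
With the tool pointing down it reaches from about 0.325 to 0.75 m from the base axis. Payload 7.6 kg.
Tool frame: the origin (TCP) lies at the very end of the fingers, on their centre line; the grasp point (between the pads) lies 19 mm behind it; z points along the fingers, y is the line along which they close (so a half turn about z gives the same grasp; the last joint's range is limited). The gripper opens to 85 mm and grips with 20 to 120 N. Pads are 22 mm wide; open, the fingers measure 114 mm over their backs; the gripper's body (76 mm by 85 mm) begins 54 mm behind the grasp point. The pads swing forward as they close: fully open they stand 13 mm farther back than shut.
Start: joints at [-1.228, 0.052, 1.401, -0, 1.689, -0.07], TCP at [0.211, -0.481, 0.231] pointing down, gripper open.
Joint ranges: [-2.9, 2.9], [-0.91, 2.17], [0.12, 2.37], [-1.06, 4.2], [0.26, 2.73], [-2.93, 2.93]. Speed limits (rad/s): [2.57, 2.57, 3.01, 3.14, 3.14, 3.14].

### API

Orientations are given as [roll, pitch, yaw] about the fixed x, y, z axes, in that order (R = Rz(yaw) Ry(pitch) Rx(roll)).
In Python, from cell import arm, optics, ticket gives the robot as it stands.
- The arm moves only by the shell command python3 -m handwheel 'ROWS' [FORCE]. ROWS is JSON, a list of rows, each a list of 7 numbers: the closure, from 0 (fully open) to 1 (shut), then the shift along the world's x, y, z in mm, then the turn, a rotation vector about the world's x, y, z in degrees. A call has 1 to 20 rows; each row is the pose to reach, as a shift and turn from the pose commanded when the call began; what a row does not reach only later rows make up. A row lasts 1/12 s, in which the tool goes at most 41.7 mm and 7.16 degrees, less where a joint would pass 70% of its speed; a pose out of reach is approached as far as the arm can. A call with a gripper value outside its range is refused whole. The fingers move at their own pace and stop on an object; FORCE is the grip in N (left out, the last holds). Time passes only in rows, so rows that repeat a pose let the fingers close. It gives the time, the measured TCP pose, the force, the opening and the grip force at its end, in the units of the state.
- arm.read_state(): the state, without advancing time (a new reading comes with each control period).
- optics.camera(name): name is "scene" or "top"; returns a dict with "frame" (400x640x3 uint8, red, green, blue), "depth" (400x640 float32, m along the optical axis (not along the pixel's ray), 0 where there is no reading), "mtx" (3x3 intrinsics, pixels), "camera_from_world" (4x4, takes a point from world to camera coordinates). Camera axes: x right, y down, z forward; pixel columns grow to the right and rows downward; lengths in m; the calibration is good to about 2 mm. A picture is of the moment at which its call begins.
- ticket.sign_off(): hands the job in; it is judged then, once.
The state is a dict: "time": time; "qpos": joint angles; "dq": joint speeds; "joint_efforts": joint torques, N m; "eef_pos": TCP position; "tool_rot": TCP orientation; "ft_force": force on the tool from outside, world axes, zero at the start; "wrist_torque": the same for the moment, N m; "gripper_width": opening from 0.0 (shut) to 1.0 (fully open); "grasp_force": force on a finger pad.
Only numpy, scipy, OpenCV 4.12 (cv2) and the standard library are available. Lean on these libraries where they do the work, as an engineer would, in place of code of your own. Each camera call takes 0.05 s, during which the arm holds its last target. There are 200 camera calls.

### The job

Push the loose pack of red-capped sample tubes along the bench into the inside corner of the aluminium L-shaped stop beside the code reader, so that its white tray sits flush against both rails. Only push it with the fingers: it slides flat on the bench and is never lifted or tipped. Leave the bottle, the jar, the tape roll and the little carton where they stand.

Things in the scene. Friction and masses are not known exactly. Their poses are not given: they have to be found in the camera images.
- pack: Loose pack of 5 x 6 small sample tubes in a white foam tray, about 0.25 kg. Tray 100 mm along its x, 120 mm along its y, 28 mm high, with straight upright sides; the red-capped tubes form a centred block 85 x 102 mm, top 60 mm above the bench. Origin: centre of the tray's underside. Starts within 25 degrees of square with the stop. Sliding takes 2 to 10 N.
- stop: Aluminium L-shaped stop fixed to the bench. Origin: inside corner of the L at bench level. Far rail: inner face at x = 0, 160 mm long towards -y. Side rail: inner face at y = 0, 120 mm long towards -x. Rails 12 mm thick, 20 mm high. Seated, the pack's axes are parallel to these and its centre is at x = -50, y = -60 mm. It starts 90 to 140 mm from the far rail's face line, 220 to 340 mm from the side rail's.
- reader (a point): Foot of the code reader, fixed to the stop outside its corner at x = +30, y = +90 mm of the stop: a black head on a short post, 65 mm high, on a 50 mm square base turned about 60 degrees.
- bottle: Bystander: loose pale clear-plastic bottle with a white cap and label, 56 mm diameter, 150 mm high, standing beyond the far rail. Origin: centre of its underside.
- carton: Bystander: loose cardboard carton 60 x 45 x 40 mm, beyond the far rail. Origin: centre of its underside.
- tape: Bystander: loose paper-tape roll lying flat, 92 mm outer diameter, 72 mm hole, 25 mm high, left of the stop. Origin: centre of its underside.
- jar: Bystander: loose white jar, 54 mm diameter, 75 mm high, left of the stop and nearer the robot. Origin: centre of its underside.
Things that resemble listed ones, but are neither listed nor needed, are in the scene too. There is more than one size of the pack; the one meant has the size given above.

How it is judged:
At the end, for the whole second after the job is handed in: The pack rests flat on the bench inside the corner, within 4.5 mm of touching each rail at its centre line and within 0.04 rad of square with the stop, at rest; each bystander is within 20 mm of where it started (x of pack in the frame of stop between -0.0545 and -0.046 m and y of pack in the frame of stop between -0.0645 and -0.056 m and angle between the x axis of pack and the x axis of stop, either way round below 0.04 rad and height (world z) of pack below 0.004 m and angle between pack's own z axis and vertical below 0.03 rad and linear speed of pack below 0.01 m/s and distance of each of bottle, carton, tape, jar from where it was at the start of the episode below 0.02 m).
It fails at once if the pack is lifted off the bench (more than 10 mm) (height (world z) of pack above 0.01 m).
It fails at once if the pack is tipped (more than 0.2 rad) (angle between pack's own z axis and vertical above 0.2 rad).
It fails at once if the bottle, carton, tape roll or jar is moved more than 20 mm or knocked over (distance of any of bottle, carton, tape, jar from where it was at the start of the episode above 0.02 m or angle between any of bottle, carton, tape, jar's own z axis and vertical above 0.5 rad).
It also fails if it takes over 61 s, if anything falls off the work surface, if the arm or the gripper's body presses on something with over 40 N, if the wrist force passes 120 N, or if a joint passes its speed limit or range.

## Working session

There is one attempt and no reset: what is moved stays moved. The work goes in short steps, Python scripts to look and compute and a shell command to move; the robot and the scene stay as the last step left them, time stands still between calls to the robot, and variables do not carry over. Pictures are saved under pics/ and viewed, at most 10 in all, crops included, and the job is handed in when it is done.

```bash
mkdir -p pics
python3 - <<'E'
from cell import arm, optics
import cv2,numpy as np
for n in("scene","top"):
    c=optics.camera(n); cv2.imwrite(f"pics/{n}0.png",c["frame"][:,:,::-1]); np.savez(f"{n}0.npz",**c)
    T=np.linalg.inv(c["camera_from_world"]);print(n,T[:3,3].round(3),T[:3,2].round(3),c["mtx"][0,0])
s=arm.read_state();print(s["time"],s["eef_pos"],s["tool_rot"])
E
```

```text
scene [ 1.369 -0.229  1.181] [-0.538  0.211 -0.816] 494.89257846092426
top [0.298 0.059 1.424] [ 0.228  0.011 -0.974] 497.19606747299747
0.1 [ 0.21055151 -0.48062789  0.23055848] [-3.14018338e+00 -9.89987166e-05  4.12797833e-01]
```

View pics/scene0.png

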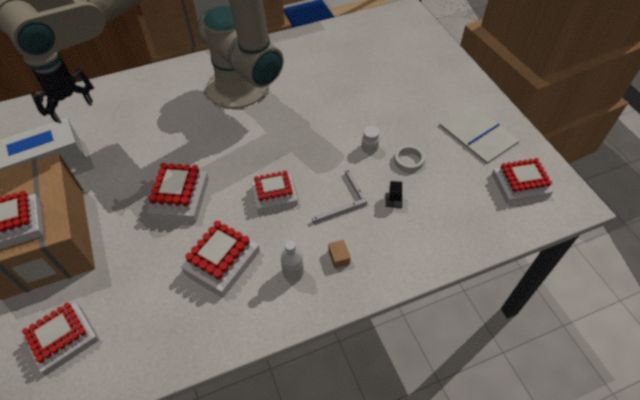

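View pics/top0.png

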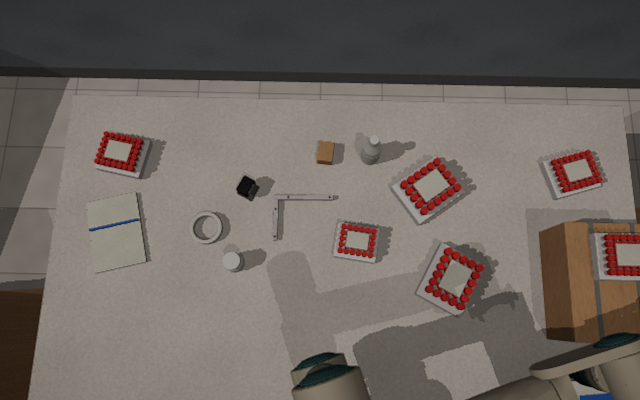

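The top view shows the L-stop with its corner near (277,197), the far rail to (338,197) and the side rail down to (276,240). Also there: reader (247,187), bottle (371,150), carton (325,152), tape (207,228), jar (233,261).
Red-capped packs that could be mistaken for it: (357,241), (428,190), (451,280), (573,172), (122,152) and (620,255, on a box). Next I measure their sizes.

```bash
cat > h.py <<'E'
import cv2,numpy as np
def ray(c,px,z):
    px=np.atleast_2d(np.asarray(px,float)); T=np.linalg.inv(c["camera_from_world"])
    d=(np.c_[px,np.ones(len(px))]@np.linalg.inv(c["mtx"]).T)@T[:3,:3].T
    return T[:3,3]+d*((z-T[2,3])/d[:,2])[:,None]
def proj(c,P):
    P=np.atleast_2d(P); q=(np.c_[P,np.ones(len(P))]@c["camera_from_world"].T)[:,:3]@c["mtx"].T
    return q[:,:2]/q[:,2:]
def reds(c):
    f=c["frame"].astype(int); m=((f[...,0]>90)&(f[...,0]>1.8*f[...,1])&(f[...,0]>1.8*f[...,2])).astype(np.uint8)
    m=cv2.morphologyEx(m,cv2.MORPH_CLOSE,np.ones((5,5)))
    cs,_=cv2.findContours(m,cv2.RETR_EXTERNAL,cv2.CHAIN_APPROX_NONE)
    return [k[:,0] for k in cs if cv2.contourArea(k)>300]
def cloud(c):
    v,u=np.mgrid[:400,:640]; d=c["depth"]; T=np.linalg.inv(c["camera_from_world"])
    p=(np.stack([u,v,np.ones_like(u)],-1)@np.linalg.inv(c["mtx"]).T)*d[...,None]
    return p@T[:3,:3].T+T[:3,3]
E
python3 - <<'E'
from h import *
for n in("scene","top"):
    c=dict(np.load(n+"0.npz")); P=cloud(c)
    for k in reds(c):
        w=ray(c,k,.06)[:,:2].astype(np.float32)*1000
        r=cv2.minAreaRect(w); u,v=k.mean(0).astype(int)
        m=np.zeros((400,640),np.uint8);cv2.fillPoly(m,[k],1)
        print(n,(u,v),np.round(r[0]),np.round(r[1]),round(r[2],1),"z",np.median(P[m>0][:,2]).round(3))
c=dict(np.load("top0.npz"));f=c["frame"][:,:,::-1]
cv2.imwrite("pics/crop0.png",cv2.resize(f[130:280,220:400],None,fx=4,fy=4,interpolation=cv2.INTER_CUBIC))
E
```

```text
scene (np.int64(51), np.int64(331)) [ 723. -661.] [100. 116.] 17.8 z 0.06
scene (np.int64(216), np.int64(248)) [ 651. -240.] [115. 138.] 36.2 z 0.081
scene (np.int64(13), np.int64(208)) [ 311. -731.] [ 73. 119.] 88.4 z 0.22
scene (np.int64(272), np.int64(184)) [508. -37.] [97. 82.] 81.6 z 0.059
scene (np.int64(173), np.int64(182)) [ 390. -298.] [116. 139.] 62.7 z 0.081
scene (np.int64(526), np.int64(173)) [752. 654.] [115.  99.] 78.3 z 0.059
top (np.int64(454), np.int64(278)) [ 409. -298.] [116. 140.] 62.4 z 0.081
top (np.int64(620), np.int64(254)) [ 484. -760.] [ 98. 115.] 87.5 z 0.219
top (np.int64(356), np.int64(240)) [506. -33.] [98. 83.] 82.2 z 0.059
top (np.int64(430), np.int64(185)) [ 667. -239.] [113. 143.] 36.3 z 0.081
top (np.int64(575), np.int64(171)) [ 721. -655.] [ 99. 123.] 17.6 z 0.059
top (np.int64(117), np.int64(150)) [751. 661.] [116. 101.] 78.4 z 0.06
```

View pics/crop0.png

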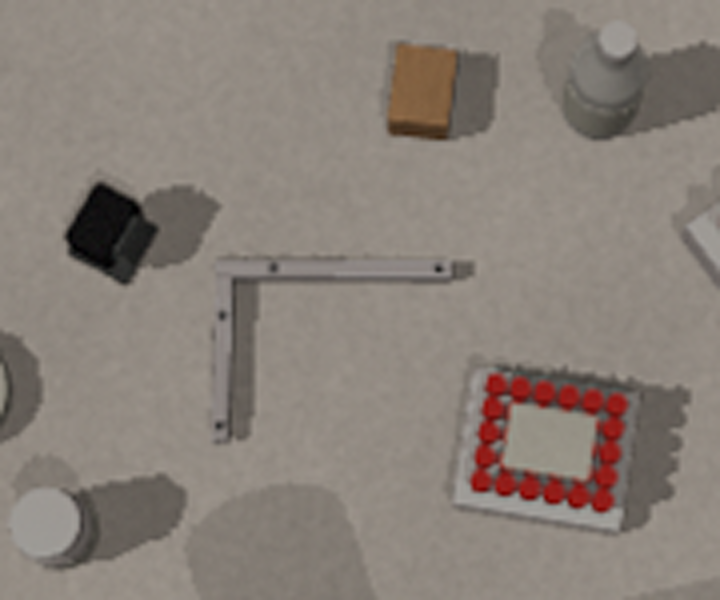

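The crop confirms it. The pack at (356,240) has a red block of 98 x 83 mm with tops at 60 mm, which matches the description. The packs at (451,280) and (428,190) are larger. The L-stop shows both inner edges, with its corner at crop (232,280). Next I measure the stop's rails by their centre lines.

```bash
cat >> h.py <<'E'
def stopfit(c):
    P=cloud(c); m=(P[...,2]>.012)&(P[...,2]<.026)&(c["depth"]>0)
    out=[]
    n,l,st,_=cv2.connectedComponentsWithStats(m.astype(np.uint8))
    return P,m,n,l,st
def packpose(c):
    best=None
    for k in reds(c):
        w=ray(c,k,.06)[:,:2].astype(np.float32)*1000
        r=cv2.minAreaRect(w); s=sorted(r[1])
        if abs(s[0]-84)<10 and abs(s[1]-100)<10:
            a=r[2] if r[1][0]<r[1][1] else r[2]-90   # direction of short side = x
            a=(a+90)%180-90
            best=(np.round(r[0],1),np.round(r[1],1),round(a,1))
    return best
E
python3 - <<'E'
from h import *
for n in("scene","top"):
    c=dict(np.load(n+"0.npz")); P,m,N,l,st=stopfit(c)
    u0,v0=proj(c,ray(dict(np.load("top0.npz")),[277,198],.02))[0]
    g=(np.abs(P[...,0]-.58)<.15)&(np.abs(P[...,1]-.07)<.16)&m
    Q=P[g]; print(n,len(Q),np.median(Q[:,2]),Q.min(0).round(3),Q.max(0).round(3))
    # split: far rail / side rail using corner
    Q=Q[(Q[:,2]>.016)]
    xm=Q[:,0].max(); ym=Q[:,1].max()
    F=Q[(Q[:,0]>xm-.03)&(Q[:,1]<ym-.025)&(Q[:,1]>ym-.16)]; S=Q[(Q[:,1]>ym-.03)&(Q[:,0]<xm-.025)]
    for nm,R in(("far",F),("side",S)):
        vx,vy,x,y=cv2.fitLine((R[:,:2]*1000).astype(np.float32),cv2.DIST_HUBER,0,.01,.01).ravel()
        print(nm,len(R),np.degrees(np.arctan2(vy,vx)).round(2),np.round([x,y],1), R[:,:2].min(0).round(3),R[:,:2].max(0).round(3))
E
```

```text
scene 637 0.019471322131709323 [ 0.447 -0.09   0.012] [0.644 0.206 0.026]
far 171 -89.06 [635.7 109.9] [0.626 0.045] [0.643 0.179]
side 112 0.63 [562.5 197.3] [0.506 0.19 ] [0.618 0.204]
top 609 0.021229609093218027 [ 0.451 -0.089  0.012] [0.707 0.207 0.026]
far 164 -88.66 [635.3 112.2] [0.629 0.047] [0.643 0.181]
side 141 0.95 [562.3 199.7] [0.509 0.193] [0.618 0.206]
```

The stop's yaw is about 0.9° and its inner corner is near (628,193.5) mm. The pack is at (507,-35) with yaw about -8°, and its seated target is about (579,133). I check these against the text: the pack starts 121 mm from the far rail line and 228 mm from the side one, both within the stated ranges.

Plan: push +y from the -y face with spread fingers at yaw 91°, then +x to the far rail, then +y into the corner.

```bash
python3 -m handwheel '[[0.3,296,346,0,0,0,67.3],[0.3,296,346,0,0,0,67.3],[0.3,296,346,0,0,0,67.3],[0.3,296,346,0,0,0,67.3],[0.3,296,346,0,0,0,67.3],[0.3,296,346,0,0,0,67.3],[0.3,296,346,0,0,0,67.3],[0.3,296,346,0,0,0,67.3],[0.3,296,346,0,0,0,67.3],[0.3,296,346,0,0,0,67.3],[0.3,296,346,0,0,0,67.3],[0.3,296,346,0,0,0,67.3],[0.3,296,346,0,0,0,67.3],[0.3,296,346,0,0,0,67.3],[0.3,296,346,0,0,0,67.3],[0.3,296,346,0,0,0,67.3]]' 20
python3 - <<'E'
from h import *
for n in("top","scene"):
    P=cloud(dict(np.load(n+"0.npz"))).reshape(-1,3)
    g=(P[:,0]>.44)&(P[:,0]<.6)&(P[:,1]>-.22)&(P[:,1]<-.1)&(P[:,2]>.012)
    print(len(P[g]),P[g].min(0) if g.any() else"",P[g].max(0) if g.any() else"")
E
```

```text
time: 1.43
eef_pos: [0.506, -0.136, 0.2314]
tool_rot: [3.142, 0.0, 1.585]
ft_force: [0.6, 0.1, 0.8]
gripper_width: 0.701
grasp_force: 0.0
176 [ 0.56154284 -0.21989708  0.01204254] [ 0.59990894 -0.18326538  0.08838793]
33 [ 0.54457568 -0.21999066  0.01442818] [ 0.59975067 -0.10087635  0.08533442]
```

```bash
python3 -m handwheel '[[0.3,0,0,-40,0,0,0],[0.3,0,0,-80,0,0,0],[0.3,0,0,-120,0,0,0],[0.3,0,0,-150,0,0,0],[0.3,0,0,-180,0,0,0],[0.3,0,0,-200,0,0,0],[0.3,0,0,-212,0,0,0],[0.3,0,0,-222,0,0,0],[0.3,0,0,-224,0,0,0],[0.3,0,8,-224,0,0,0],[0.3,0,16,-224,0,0,0],[0.3,0,22,-224,0,0,0],[0.3,0,28,-224,0,0,0],[0.3,0,34,-224,0,0,0],[0.3,0,40,-224,0,0,0]]'
python3 - <<'E'
from h import *
from cell import optics
for n in("top","scene"):
    c=optics.camera(n); print(n,packpose(c))
    cv2.imwrite(f"pics/{n}1.png",c["frame"][:,:,::-1])
E
```

```text
time: 2.68
eef_pos: [0.5072, -0.0943, 0.0081]
tool_rot: [3.14, 0.001, 1.588]
ft_force: [0.5, -0.9, 0.1]
gripper_width: 0.698
grasp_force: 0.6
top None
scene (array([501.4, -23. ]), array([95.6, 83.4]), -3.2)
```

View pics/scene1.png

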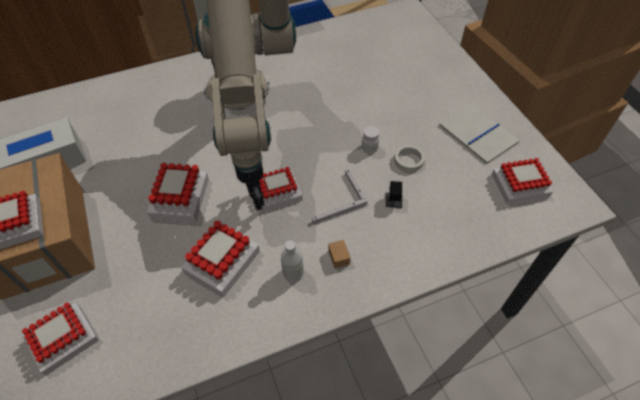

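The pack at scene (278,183) is moving and straightening with the fingers behind it. I keep pushing +y.

```bash
python3 -m handwheel '[[0.3,0,6,0,0,0,0],[0.3,0,12,0,0,0,0],[0.3,0,18,0,0,0,0],[0.3,0,24,0,0,0,0],[0.3,0,30,0,0,0,0],[0.3,0,36,0,0,0,0],[0.3,0,42,0,0,0,0],[0.3,0,48,0,0,0,0],[0.3,0,54,0,0,0,0],[0.3,0,60,0,0,0,0],[0.3,0,66,0,0,0,0],[0.3,0,72,0,0,0,0],[0.3,0,78,0,0,0,0],[0.3,0,84,0,0,0,0],[0.3,0,90,0,0,0,0],[0.3,0,95,0,0,0,0],[0.3,0,100,0,0,0,0],[0.3,0,103,0,0,0,0],[0.3,0,105,0,0,0,0],[0.3,0,105,0,0,0,0]]'
python3 - <<'E'
from h import *
from cell import optics
for n in("top","scene"):
    c=optics.camera(n); print(n,packpose(c))
E
```

```text
time: 4.45
eef_pos: [0.5065, 0.0106, 0.0072]
tool_rot: [-3.141, -0.001, 1.588]
ft_force: [0.6, 0.6, -0.3]
gripper_width: 0.7
grasp_force: 0.0
top None
scene None
```

```bash
python3 -m handwheel '[[0.3,0,-20,0,0,0,0],[0.3,0,-35,0,0,0,0],[0.3,0,-40,35,0,0,0],[0.3,0,-40,75,0,0,0],[0.3,0,-40,115,0,0,0],[0.3,0,-40,140,0,0,0],[0.3,-95,75,140,0,0,-90],[0.3,-95,75,140,0,0,-90],[0.3,-95,75,140,0,0,-90],[0.3,-95,75,140,0,0,-90],[0.3,-95,75,140,0,0,-90],[0.3,-95,75,140,0,0,-90],[0.3,-95,75,140,0,0,-90],[0.3,-95,75,140,0,0,-90],[0.3,-95,75,140,0,0,-90],[0.3,-95,75,140,0,0,-90],[0.3,-95,75,140,0,0,-90],[0.3,-95,75,140,0,0,-90],[0.3,-95,75,140,0,0,-90],[0.3,-95,75,140,0,0,-90]]'
python3 - <<'E'
from h import *
from cell import optics
for n in("top","scene"):
    c=optics.camera(n); print(n,packpose(c))
    cv2.imwrite(f"pics/{n}2.png",c["frame"][:,:,::-1])
E
```

```text
time: 6.22
eef_pos: [0.4115, 0.0851, 0.1471]
tool_rot: [-3.141, 0.0, 0.013]
ft_force: [0.4, 0.0, 0.5]
gripper_width: 0.699
grasp_force: 0.0
top None
scene (array([499.2,  77.3]), array([85.3, 96.9]), 0.6)
```

View pics/scene2.png

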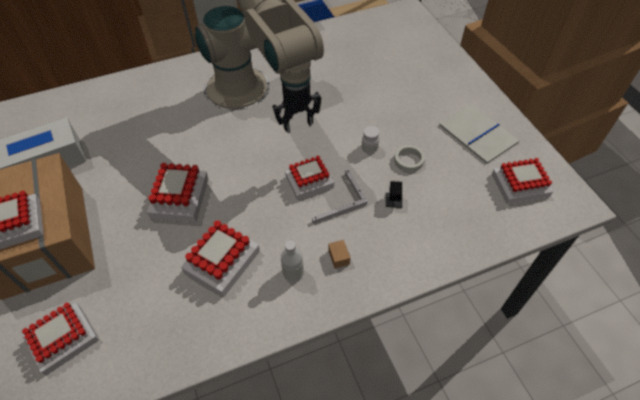

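The pack at scene (309,173) is square and at about (500,79). Next I lower the fingers behind its near face and push +x to the far rail.

```bash
python3 -m handwheel '[[0.3,0,-6,-40,0,0,0],[0.3,0,-6,-80,0,0,0],[0.3,0,-6,-110,0,0,0],[0.3,0,-6,-130,0,0,0],[0.3,0,-6,-139,0,0,0],[0.3,10,-6,-139,0,0,0],[0.3,20,-6,-139,0,0,0],[0.3,27,-6,-139,0,0,0],[0.3,34,-6,-139,0,0,0],[0.3,41,-6,-139,0,0,0],[0.3,48,-6,-139,0,0,0],[0.3,55,-6,-139,0,0,0],[0.3,62,-6,-139,0,0,0],[0.3,69,-6,-139,0,0,0],[0.3,76,-6,-139,0,0,0],[0.3,83,-6,-139,0,0,0],[0.3,90,-6,-139,0,0,0],[0.3,96,-6,-139,0,0,0],[0.3,100,-6,-139,0,0,0],[0.3,103,-6,-139,0,0,0]]'; python3 -m handwheel '[[0.3,1,0,0,0,0,0],[0.3,2,0,0,0,0,0],[0.3,3,0,0,0,0,0]]';python3 -m handwheel '[[0.3,1,0,0,0,0,0],[0.3,2,0,0,0,0,0]]'
```

```text
time: 7.98
eef_pos: [0.5151, 0.0791, 0.0082]
tool_rot: [3.142, 0.0, 0.017]
ft_force: [-2.3, 0.7, 1.7]
gripper_width: 0.699
grasp_force: 0.9
time: 8.23
eef_pos: [0.5172, 0.0791, 0.0082]
tool_rot: [3.141, 0.001, 0.017]
ft_force: [-8.0, -0.7, 4.9]
gripper_width: 0.702
grasp_force: 3.9
time: 8.4
eef_pos: [0.5172, 0.079, 0.0082]
tool_rot: [3.141, 0.007, 0.017]
ft_force: [-19.3, -2.0, 14.8]
gripper_width: 0.704
grasp_force: 9.9
```

The rail contact shows as 19 N. Next I go round to the -y face and push along the far rail.

```bash
python3 -m handwheel '[[0.3,-15,0,0,0,0,0],[0.3,-30,0,0,0,0,0],[0.3,-35,0,35,0,0,0],[0.3,-35,0,75,0,0,0],[0.3,-35,0,115,0,0,0],[0.3,-35,0,140,0,0,0],[0.3,58,-109,140,0,0,90],[0.3,58,-109,140,0,0,90],[0.3,58,-109,140,0,0,90],[0.3,58,-109,140,0,0,90],[0.3,58,-109,140,0,0,90],[0.3,58,-109,140,0,0,90],[0.3,58,-109,140,0,0,90],[0.3,58,-109,140,0,0,90],[0.3,58,-109,140,0,0,90],[0.3,58,-109,140,0,0,90],[0.3,58,-109,140,0,0,90],[0.3,58,-109,140,0,0,90],[0.3,58,-109,140,0,0,90],[0.3,58,-109,140,0,0,90]]'
python3 - <<'E'
from h import *
from cell import optics
for n in("top","scene"):
    c=optics.camera(n); print(n,packpose(c))
    cv2.imwrite(f"pics/{n}3.png",c["frame"][:,:,::-1])
E
```

```text
time: 10.07
eef_pos: [0.5777, -0.0299, 0.1484]
tool_rot: [3.141, 0.0, 1.59]
ft_force: [0.0, -0.1, 0.2]
gripper_width: 0.702
grasp_force: 0.0
top (array([579.9,  82.5]), array([80.1, 95.8]), 1.4)
scene (array([581.9,  77.8]), array([82.7, 98.7]), 0.5)
```

View pics/scene3.png

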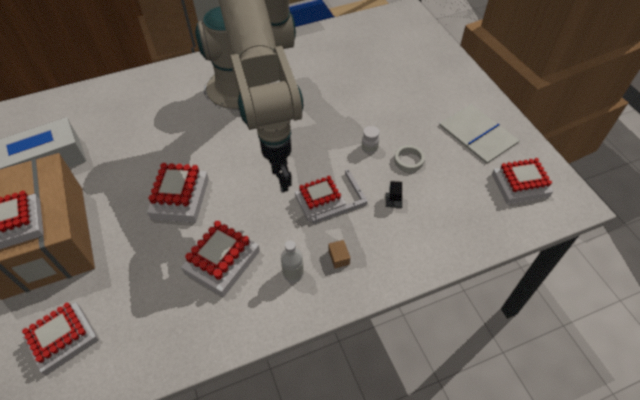

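The pack at scene (320,193) is flush with the far rail. Its remaining travel in +y is about 53 mm.

```bash
python3 -m handwheel '[[0.3,0,0,-40,0,0,0],[0.3,0,0,-80,0,0,0],[0.3,0,0,-110,0,0,0],[0.3,0,0,-130,0,0,0],[0.3,0,0,-140,0,0,0],[0.3,0,12,-140,0,0,0],[0.3,0,24,-140,0,0,0],[0.3,0,34,-140,0,0,0],[0.3,0,41,-140,0,0,0],[0.3,0,47,-140,0,0,0],[0.3,0,53,-140,0,0,0],[0.3,0,59,-140,0,0,0],[0.3,0,65,-140,0,0,0],[0.3,0,71,-140,0,0,0],[0.3,0,77,-140,0,0,0],[0.3,0,82,-140,0,0,0],[0.3,0,85,-140,0,0,0],[0.3,0,87,-140,0,0,0],[0.3,0,88,-140,0,0,0]]'; python3 -m handwheel '[[0.3,0,1,0,0,0,0],[0.3,0,2,0,0,0,0]]';python3 -m handwheel '[[0.3,0,1,0,0,0,0],[0.3,0,2,0,0,0,0]]';python3 -m handwheel '[[0.3,0,1,0,0,0,0],[0.3,0,1,0,0,0,0]]'
```

```text
time: 11.75
eef_pos: [0.5776, 0.0583, 0.0083]
tool_rot: [-3.142, 0.0, 1.588]
ft_force: [-0.7, -1.7, 1.6]
gripper_width: 0.698
grasp_force: 0.9
time: 11.92
eef_pos: [0.5776, 0.06, 0.0082]
tool_rot: [-3.142, 0.0, 1.587]
ft_force: [-0.8, -0.8, 1.0]
gripper_width: 0.702
grasp_force: 0.9
time: 12.08
eef_pos: [0.5776, 0.0621, 0.0082]
tool_rot: [-3.142, -0.0, 1.587]
ft_force: [-0.5, -1.8, 0.7]
gripper_width: 0.703
grasp_force: 0.8
time: 12.25
eef_pos: [0.5777, 0.0628, 0.0083]
tool_rot: [3.142, 0.001, 1.587]
ft_force: [0.9, -2.4, 0.8]
gripper_width: 0.698
grasp_force: 1.6
```

```bash
python3 -m handwheel '[[0.3,0,1,0,0,0,0],[0.3,0,1,0,0,0,0]]';python3 -m handwheel '[[0.3,0,1,0,0,0,0],[0.3,0,1,0,0,0,0]]';python3 -m handwheel '[[0.3,0,1,0,0,0,0],[0.3,0,1,0,0,0,0]]'
```

```text
time: 12.42
eef_pos: [0.5777, 0.0629, 0.0083]
tool_rot: [-3.142, 0.002, 1.587]
ft_force: [0.3, -7.6, 1.2]
gripper_width: 0.701
grasp_force: 3.7
time: 12.58
eef_pos: [0.5777, 0.0629, 0.0083]
tool_rot: [-3.141, 0.004, 1.587]
ft_force: [0.0, -12.1, 1.0]
gripper_width: 0.701
grasp_force: 5.7
time: 12.75
eef_pos: [0.5777, 0.0629, 0.0083]
tool_rot: [-3.141, 0.005, 1.586]
ft_force: [-0.4, -16.2, 2.0]
gripper_width: 0.701
grasp_force: 7.7
```

It is stopped firmly by the side rail. I finish with a +x nudge to confirm the far-rail contact.

```bash
python3 -m handwheel '[[0.3,0,-15,0,0,0,0],[0.3,0,-30,0,0,0,0],[0.3,0,-35,35,0,0,0],[0.3,0,-35,75,0,0,0],[0.3,0,-35,115,0,0,0],[0.3,0,-35,140,0,0,0],[0.3,-100,66,140,0,0,-90],[0.3,-100,66,140,0,0,-90],[0.3,-100,66,140,0,0,-90],[0.3,-100,66,140,0,0,-90],[0.3,-100,66,140,0,0,-90],[0.3,-100,66,140,0,0,-90],[0.3,-100,66,140,0,0,-90],[0.3,-100,66,140,0,0,-90],[0.3,-100,66,140,0,0,-90],[0.3,-100,66,140,0,0,-90],[0.3,-100,66,140,0,0,-90],[0.3,-100,66,140,0,0,-90],[0.3,-100,66,140,0,0,-90],[0.3,-100,66,140,0,0,-90]]'
python3 -m handwheel '[[0.3,0,0,-40,0,0,0],[0.3,0,0,-80,0,0,0],[0.3,0,0,-110,0,0,0],[0.3,0,0,-130,0,0,0],[0.3,0,0,-140,0,0,0],[0.3,10,0,-140,0,0,0],[0.3,20,0,-140,0,0,0],[0.3,28,0,-140,0,0,0],[0.3,33,0,-140,0,0,0],[0.3,35,0,-140,0,0,0],[0.3,36,0,-140,0,0,0],[0.3,37,0,-140,0,0,0]]';python3 -m handwheel '[[0.3,1,0,0,0,0,0],[0.3,2,0,0,0,0,0]]'; python3 -m handwheel '[[0.3,1,0,0,0,0,0],[0.3,1,0,0,0,0,0]]'
```

```text
time: 14.42
eef_pos: [0.4774, 0.1325, 0.1481]
tool_rot: [-3.141, 0.001, 0.014]
ft_force: [0.0, 0.8, 0.6]
gripper_width: 0.695
grasp_force: 0.0
time: 15.42
eef_pos: [0.5146, 0.1321, 0.0084]
tool_rot: [-3.142, 0.0, 0.017]
ft_force: [0.0, -0.0, -0.7]
gripper_width: 0.701
grasp_force: 0.0
time: 15.58
eef_pos: [0.5163, 0.1321, 0.0083]
tool_rot: [3.141, 0.001, 0.017]
ft_force: [-6.6, -0.6, 3.3]
gripper_width: 0.699
grasp_force: 3.5
time: 15.75
eef_pos: [0.5163, 0.1321, 0.0083]
tool_rot: [3.141, 0.004, 0.017]
ft_force: [-8.9, -0.4, 6.8]
gripper_width: 0.701
grasp_force: 4.1
```

```bash
python3 -m handwheel '[[0.3,-15,0,0,0,0,0],[0.3,-30,0,0,0,0,0],[0.3,-40,0,35,0,0,0],[0.3,-40,0,75,0,0,0],[0.3,-40,0,115,0,0,0],[0.3,-40,-30,150,0,0,0],[0.3,-50,-70,170,0,0,0],[0.3,-60,-110,170,0,0,0],[0.3,-70,-150,170,0,0,0],[0.3,-75,-190,170,0,0,0],[0.3,-75,-230,170,0,0,0],[0.3,-75,-270,170,0,0,0],[0.3,-75,-270,170,0,0,0]]'
python3 - <<'E'
from h import *
from cell import optics
for n in("top","scene"):
    c=optics.camera(n); print(n,packpose(c)); f=c["frame"][:,:,::-1]
    a=f[130:280,200:400] if n=="top" else f[110:260,240:440]
    cv2.imwrite(f"pics/{n}4.png",cv2.resize(a,None,fx=4,fy=4,interpolation=cv2.INTER_CUBIC))
E
```

```text
time: 16.83
eef_pos: [0.4418, -0.1436, 0.1785]
tool_rot: [3.139, -0.0, 0.01]
ft_force: [0.6, 0.3, 0.2]
gripper_width: 0.7
grasp_force: 0.0
top (array([578.7, 134.6]), array([80.1, 98.8]), 1.4)
scene (array([581.9, 128.9]), array([83.4, 98.8]), 1.2)
```

View pics/top4.png

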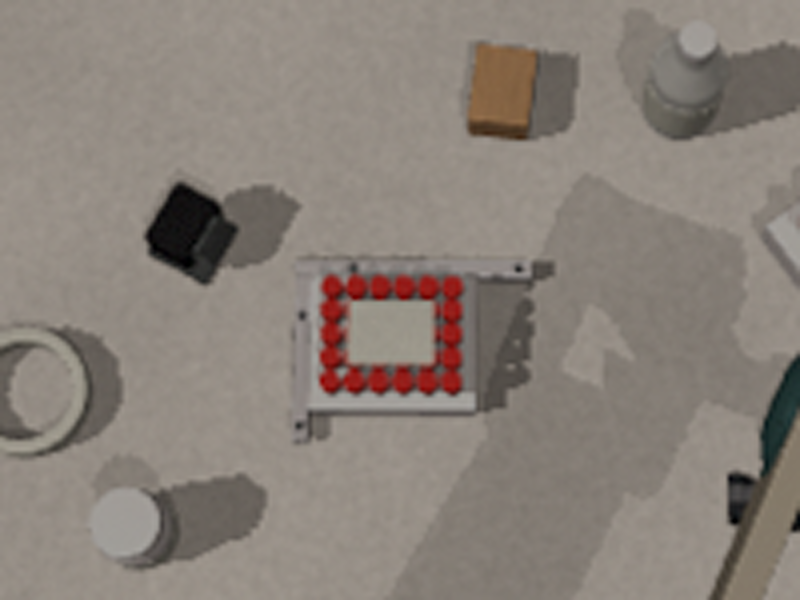

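View pics/scene4.png

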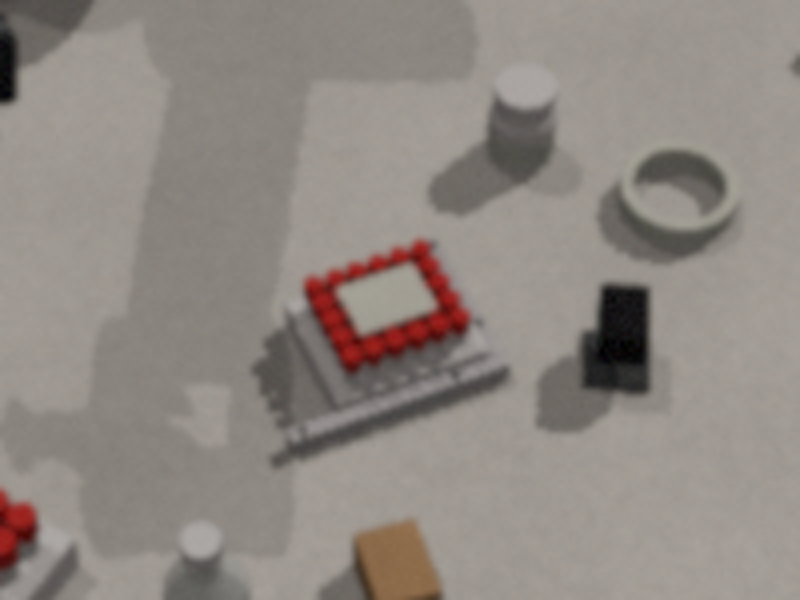

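Both views show the tray flush in the corner, with the far rail along top-crop row 270 and the side rail along column 305. The mean centre is (580,132) against a target of (579,133), at a yaw of about 1.3° against 0.9° for the stop. The bystanders have not moved, so I hand it in.

```bash
python3 -c "
from cell import ticket
print(ticket.sign_off())"
```

```text
the job is handed in; nothing more can be done
None
```

The pack was pushed into the inside corner of the stop, with its tray flush against both rails in both camera views and no bystander moved; the job is handed in, but sign-off returned no verdict.

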